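Screw the cap onto a culture jar

ROBOT

A 6-joint arm with a two-finger parallel gripper is mounted at the origin on the work surface. World frame = base frame: x ahead of the robot, y to its left, z up, the work surface at z = 0. Lengths are in m, angles in rad, forces in N, time in s.
With the tool pointing down it reaches from about 0.325 to 0.9 m from the base axis. Payload 3.5 kg.
Tool frame: the origin (TCP) lies at the very end of the fingers, on their centre line; the grasp point (between the pads) lies 19 mm behind it; z points along the fingers, y is the line along which they close (so a half turn about z gives the same grasp; the last joint's range is limited). The gripper opens to 85 mm and grips with 20 to 120 N. Pads are 22 mm wide; open, the fingers measure 114 mm over their backs; the gripper's body (76 mm by 85 mm) begins 54 mm behind the grasp point. The pads swing forward as they close: fully open they stand 13 mm farther back than shut.
Start: joints at [-1.229, 0.276, -0.026, 1.268, 0, 1.467], TCP at [0.269, -0.564, 0.231] pointing down, gripper open.
Joint ranges: [-3.12, 3.12], [-0.85, 1.88], [-1.08, 1.24], [-1.95, 2.15], [-1.57, 1.53], [-3.14, 3.14]. Speed limits (rad/s): [2.57, 2.57, 3.14, 3.14, 3.14, 3.14].

INTERFACE

Orientations are given as a rotation vector (axis times angle).
In Python, from bench import manip, viewer gives the robot as it stands. The module is installed in compiled form; this text tells all that it offers.
- The arm moves only by the shell command python3 -m jog 'ROWS' [FORCE]. ROWS is JSON, a list of rows, each an object of numbers: "x", "y", "z": the shift along the tool's x, y, z in mm; "wx", "wy", "wz": the turn, a rotation vector about the tool's x, y, z in rad; "fingers": the gripper's target within -1 to 1 (fully open at 1, half-way at 0, shut at -1). In form: [{"x": .., "y": .., "z": .., "wx": .., "wy": .., "wz": .., "fingers": ..}, ...]. A call has 1 to 12 rows; each row shifts and turns the commanded pose from where the row before left it, along the tool's axes as they then stand; what a row does not reach is not made up. A row lasts 1/8 s, in which the tool goes at most 62.5 mm and 10.7 degrees, less where a joint would pass 70% of its speed; a pose out of reach is approached as far as the arm can. A call with a gripper value outside its range is refused whole. The fingers move at their own pace and stop on an object; FORCE is the grip in N (left out, the last holds). Time passes only in rows, so rows that do not move let the fingers close. It gives the time, the measured TCP pose, the force, the opening and the grip force at its end, in the units of the state.
- manip.get_state(): the state, without advancing time (a new reading comes with each control period).
- viewer.snapshot(name): name is "side" or "top"; returns a dict with "color" (480x640x3 uint8, red, green, blue), "range_z" (480x640 float32, m along the optical axis (not along the pixel's ray), 0 where there is no reading), "camera_matrix" (3x3 intrinsics, pixels), "R" (3x3) and "t" (3): a world point X has camera coordinates R X + t. Camera axes: x right, y down, z forward; pixel columns grow to the right and rows downward; lengths in m; the calibration is good to about 2 mm. A picture is of the moment at which its call begins.
- manip.sign_off(): hands the job in; it is judged then, once.
The state is a dict: "time_s": time; "qpos": joint angles; "qvel": joint speeds; "tau": joint torques, N m; "ee_pos": TCP position; "eef_rot": TCP orientation; "wrist_force": force on the tool from outside, world axes, zero at the start; "wrist_torque": the same for the moment, N m; "width": finger opening in m; "gripper_force": force on a finger pad.
Only numpy, scipy, OpenCV 4.12 (cv2) and the standard library are available. Lean on these libraries where they do the work, as an engineer would, in place of code of your own. Each camera call takes 0.05 s, during which the arm holds its last target. There are 200 camera calls.

TASK

Put the loose white screw cap on the culture jar that stands in the holder: press it lightly against the springy insert and turn it backwards (anticlockwise from above) until you feel it drop into the thread starts, then turn it clockwise, still pressing lightly, until it is fully home, and let go. Do not force it: jamming or pressing hard cracks the glass. Leave the other vessels where they are.

Things in the scene. Friction and masses are not known exactly. Their poses are not given: they have to be found in the camera images.
- cap_center (a point): Loose white screw cap, 50 g, 63 mm across, 48 mm high, lying mouth down. The point is on its axis, 24 mm above its lower edge; z up. On its flat top a straight grip bar: 50 mm along the point's x, 16 mm thick along y, from 17.6 to 48 mm above the lower edge; grip it across y. Inside, at the lower edge, four lugs, 3.5 mm high, 12 deg wide, every 90 deg.
- mouth (a point): Centre of the glass rim of the jar fixed in the four-post holder, 124 mm above the bench; z up. The neck is 48 mm across and bears four short threads, out to 55 mm; the cap goes over them with 1 mm clearance all round. Their angle about z varies and is NOT told by this point's axes. The jar cracks if the cap bears on it with over 60 N in all (hard pressing, or about 1 N m against a rib).
- ledge (a point): On the jar's axis, 5 mm below the rim: the level of the threads' flat tops. Seen from above, going anticlockwise, each quarter of the neck has an upright stop rib of 8 deg (top 2.5 mm higher), a thread of 50 deg, then a gap of 32 deg, the thread start. A cap whose lugs ride here or on the ribs jams on a rib if turned clockwise; backed off anticlockwise it comes to the gaps.
- start (a point): On the jar's axis, 11 mm below the rim: where the cap's lower edge must be pushed, in the gaps, to pass under the threads. From a gap, turning clockwise draws it down within 30 to 50 deg to its home level; the last 20 deg before the ribs stop it (at 50 to 70 deg) are level. Turned further back in the gap, it meets the next rib.
- home (a point): On the jar's axis, 12.8 mm below the rim: the level of the cap's lower edge when it is fully home (0.8 mm deeper the cap would touch the rim).
- insert_top (a point): Top of the white springy insert in the jar's mouth, 34 mm across, standing 7.6 mm above the rim. It touches the cap's inside when the cap's lower edge is 6 mm below the rim, and from there pushes up with 1.2 N per mm (6 N at the start level, 8 N at home), so that a cap not under the threads rises again when let go.
- jar2_center (a point): Centre of a closed glass jar, 72 mm across, 95 mm high, standing by; leave it.
- box_center (a point): Centre of an open clear square culture box, 75 mm wide, 90 mm high, standing by; leave it.
- dish_center (a point): Centre of a closed clear flat dish, 90 mm across, 16 mm high, lying by; leave it.
Things that resemble listed ones, but are neither listed nor needed, are in the scene too. Several things look just like the part that bears mouth: the one meant starts farthest to the robot's right.

How it is judged:
By the outcome, as a careful person would: the job done as asked, in the order asked, and still so for the second after the job is handed in, with the robot touching nothing.
It also fails if it takes over 64 s, if anything falls off the work surface, if the arm or the gripper's body presses on something with over 40 N, if the wrist force passes 120 N, or if a joint passes its speed limit or range.

## Working session

There is one attempt and no reset: what is moved stays moved. The work goes in short steps, Python scripts to look and compute and a shell command to move; the robot and the scene stay as the last step left them, time stands still between calls to the robot, and variables do not carry over. Pictures are saved under pics/ and viewed, at most 10 in all, crops included, and the job is handed in when it is done.

```bash
mkdir -p pics; python3 - <<'E'
from bench import manip, viewer
import cv2,numpy as np
s=manip.get_state()
for k in s: print(k,np.round(s[k],3))
for n in("side","top"):
    d=viewer.snapshot(n); np.savez(f"{n}0.npz",**d)
    cv2.imwrite(f"pics/{n}0.png",d["color"][...,::-1]); print(n,d["camera_matrix"],d["R"],d["t"])
E
```

```text
time_s 0.0
qpos [-1.229  0.277 -0.028  1.268 -0.     1.467]
qvel [-0.    -0.001 -0.     0.001 -0.001 -0.   ]
tau [-1.0000e-03 -4.4551e+01  2.9520e+01  1.6000e-02 -0.0000e+00  0.0000e+00]
ee_pos [ 0.269 -0.563  0.23 ]
eef_rot [-3.062 -0.692  0.   ]
wrist_force [-0.271 -0.009 -0.59 ]
wrist_torque [-0.028  0.039  0.038]
gripper_force 0.0
width 0.085
side [[547.01708506   0.         314.42786411]
 [  0.         547.01708506 246.63579809]
 [  0.           0.           1.        ]] [[-0.92043063 -0.39085655 -0.00621324]
 [-0.22085305  0.53307152 -0.81673661]
 [ 0.32253895 -0.75037718 -0.57697722]] [0.50037768 0.1745063  0.97012051]
top [[465.43813515   0.         324.69406767]
 [  0.         465.43813515 235.07095082]
 [  0.           0.           1.        ]] [[-0.0214367  -0.99953214  0.02181665]
 [-0.98916018  0.01803345 -0.14572894]
 [ 0.14526733 -0.02470411 -0.98908398]] [0.03619294 0.53335932 0.86923584]
```

View pics/side0.png

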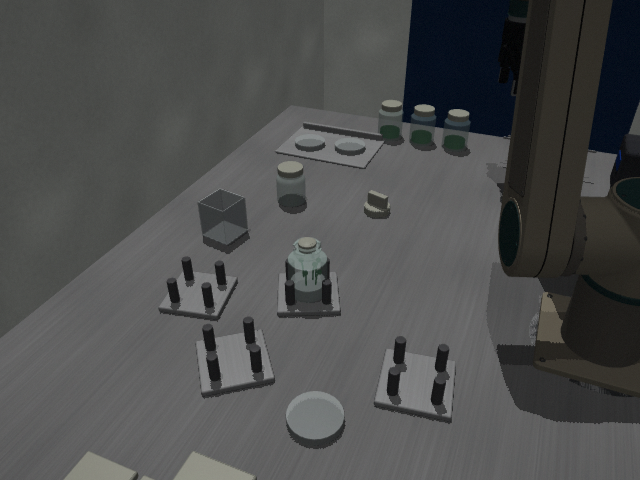

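View pics/top0.png

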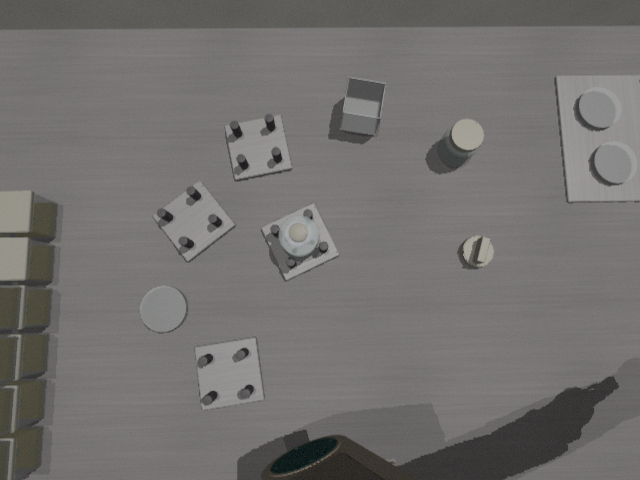

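Side view: the loose cap with its grip bar at (377,204), and the jar in a four-post holder with the white insert at (306,245). Empty holders are at (200,288), (233,350) and (416,378).
Top view: cap at (478,251), jar and insert at (299,235), empty holders at (258,148), (193,220) and (229,373), closed jar at (466,135), box at (364,105), dish at (163,309).
Could be mistaken for the cap: closed jar's cap (466,135), tray dishes (599,109) and (614,163), dish (163,309). Only (478,251) has a bar. For the mouth, the holder farthest right (-y) is the one at (300,242), and it holds the jar.

```bash
cat > h.py <<'E'
import numpy as np,cv2
def load(n): return dict(np.load(n))
def pts(d):
    z=d["range_z"]; v,u=np.mgrid[:480,:640]; K=d["camera_matrix"]
    c=np.stack([(u-K[0,2])/K[0,0]*z,(v-K[1,2])/K[1,1]*z,z],-1)
    P=(c-d["t"])@d["R"]; P[z==0]=np.nan; return P
def ray(d,u,v,h):
    r=d["R"].T@np.linalg.inv(d["camera_matrix"])@[u,v,1]; o=-d["R"].T@d["t"]; return o+r*(h-o[2])/r[2]
E
python3 - <<'E'
from h import *
for n,boxes in (("top",{"cap":(450,225,510,280),"jar":(255,195,345,285)}),("side",{"cap":(355,185,400,222),"jar":(270,230,345,320)})):
    d=load(n+"0.npz"); P=pts(d)
    for k,(a,b,c,e) in boxes.items():
        Q=P[b:e,a:c].reshape(-1,3)
        for lo,hi in ((.010,.022),(.040,.055),(.1,.122),(.122,.128),(.128,.14)):
            M=Q[(Q[:,2]>lo)&(Q[:,2]<hi)]
            if len(M)>8:
                (cx,cy),(w,hh),an=cv2.minAreaRect(M[:,:2].astype(np.float32)*1000)
                print(n,k,lo,len(M),"mean",np.round(M.mean(0),4),"rect",round(cx,1),round(cy,1),round(w,1),round(hh,1),round(an,1))
t=load("top0.npz")["color"][...,::-1]; s=load("side0.npz")["color"][...,::-1]
g=lambda i,a,b:cv2.resize(i[b:b+60,a:a+80],(400,300),interpolation=cv2.INTER_CUBIC)
im=np.vstack([np.hstack([g(t,440,221),g(t,260,205)]),np.hstack([g(s,337,175),g(s,268,225)])])
cv2.imwrite("pics/crop0.png",cv2.convertScaleAbs(im,alpha=1.3))
E
```

```text
top cap 0.01 495 mean [ 0.4974 -0.2752  0.017 ] rect 497.5 -279.3 63.3 61.5 54.0
top cap 0.04 233 mean [ 0.4985 -0.2792  0.0472] rect 498.9 -280.3 16.8 49.9 72.3
top jar 0.01 1556 mean [0.5177 0.0742 0.0124] rect 526.7 75.7 119.5 119.5 24.8
top jar 0.04 53 mean [0.506  0.0732 0.0475] rect 522.8 73.4 77.4 83.4 24.3
top jar 0.1 228 mean [0.5201 0.0734 0.1123] rect 526.4 74.9 56.4 56.7 70.7
top jar 0.122 296 mean [0.5259 0.0757 0.1245] rect 527.0 75.7 47.3 47.3 77.6
top jar 0.128 264 mean [0.5268 0.0755 0.131 ] rect 526.8 75.2 31.3 31.1 46.6
side cap 0.01 209 mean [ 0.4964 -0.2657  0.0178] rect 496.3 -274.2 60.9 51.3 19.0
side cap 0.04 135 mean [ 0.4979 -0.2782  0.0475] rect 497.5 -281.1 20.9 51.7 72.1
side jar 0.01 1193 mean [0.5165 0.0967 0.014 ] rect 525.9 74.9 119.9 122.6 24.8
side jar 0.04 320 mean [0.514  0.1026 0.0477] rect 524.3 78.1 86.8 83.2 24.9
side jar 0.1 372 mean [0.5191 0.0903 0.1093] rect 522.5 84.1 59.8 46.6 20.7
side jar 0.122 180 mean [0.5223 0.0827 0.1252] rect 526.5 75.2 47.7 47.8 17.1
side jar 0.128 172 mean [0.5252 0.0774 0.132 ] rect 525.3 76.4 40.3 40.9 24.6
```

View pics/crop0.png

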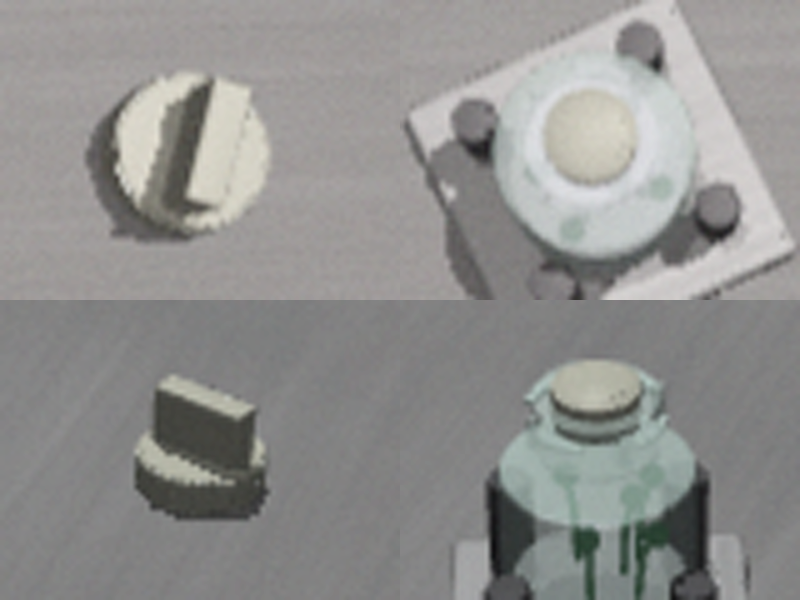

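The crops confirm it: the white cap with its grip bar is the only cap of that form, and the jar's insert is in the rightmost holder. Measured cap about (0.498, -0.280), with its disc at 17 mm, bar top at 47 mm and bar long axis at -17.7° (50 x 17 mm). Mouth about (0.5267, 0.0755), with rim z about 0.1245. These agree with the given sizes. I'm moving above the cap now.

```bash
python3 -m jog '[{"x":41,"y":-19.6,"fingers":1},{"x":41,"y":-19.6},{"x":41,"y":-19.6},{"x":41,"y":-19.6},{"x":41,"y":-19.6},{"x":41,"y":-19.6},{"x":41,"y":-19.6},{"x":41,"y":-19.6},{"wz":-0.184},{"wz":-0.184},{"wz":-0.184},{"wz":-0.184}]' 40; python3 -m jog '[{"wz":-0.184},{"wz":-0.184},{"wz":-0.184},{"wz":-0.184},{"wz":-0.184},{"wz":-0.184},{"wz":-0.184},{"wz":-0.184},{"wz":-0.184},{},{}]'
cat > st.py <<'E'
import sys,numpy as np
from bench import manip
from scipy.spatial.transform import Rotation as Ro
s=manip.get_state(); R=Ro.from_rotvec(s["eef_rot"]).as_matrix()
print("t",round(s["time_s"],2),"p",np.round(np.array(s["ee_pos"])*1e3,2),"xang",round(np.degrees(np.arctan2(R[1,0],R[0,0])),2),"tilt",np.round(R[:2,2],4),"F",np.round(s["wrist_force"],2),"T",np.round(s["wrist_torque"],3),"w",round(s["width"]*1e3,2),"g",round(float(s["gripper_force"]),1),"q6",round(np.degrees(s["qpos"][5]),1))
if len(sys.argv)>2: print("tool shift to target:",np.round(R.T@(np.array([float(a) for a in sys.argv[1:4]])-np.array(s["ee_pos"])*1e3),2))
E
python3 st.py 498 -280 80
```

```text
t 0.1 p [ 268.66 -563.55  230.27] xang 25.48 tilt [-0.0007  0.0019] F [ 0.1   0.43 -0.52] T [-0.008  0.028 -0.002] w 85.5 g 0.0 q6 84.1
tool shift to target: [ 328.99 -157.    150.64]invalid input
invalid input
```

```bash
python3 -m jog '[{"x":41,"y":-19.6,"z":0,"wx":0,"wy":0,"wz":0,"fingers":1}]' 40; python3 st.py
```

```text
time_s: 0.22
ee_pos: [0.2965, -0.5301, 0.2304]
eef_rot: [-3.065, -0.687, 0.001]
wrist_force: [-0.1, 0.5, 0.3]
width: 0.0849
gripper_force: 0.0
t 0.23 p [ 296.49 -530.09  230.43] xang 25.26 tilt [-0.0005 -0.    ] F [-0.12  0.5   0.28] T [ 0.001 -0.076 -0.017] w 84.91 g 0.0 q6 87.9
```

All keys are needed.

```bash
python3 -m jog '[{"x":41,"y":-19.6,"z":0,"wx":0,"wy":0,"wz":0,"fingers":1},{"x":41,"y":-19.6,"z":0,"wx":0,"wy":0,"wz":0,"fingers":1},{"x":41,"y":-19.6,"z":0,"wx":0,"wy":0,"wz":0,"fingers":1},{"x":41,"y":-19.6,"z":0,"wx":0,"wy":0,"wz":0,"fingers":1},{"x":41,"y":-19.6,"z":0,"wx":0,"wy":0,"wz":0,"fingers":1},{"x":41,"y":-19.6,"z":0,"wx":0,"wy":0,"wz":0,"fingers":1},{"x":41,"y":-19.6,"z":0,"wx":0,"wy":0,"wz":0,"fingers":1},{"x":0,"y":0,"z":0,"wx":0,"wy":0,"wz":-0.184,"fingers":1},{"x":0,"y":0,"z":0,"wx":0,"wy":0,"wz":-0.184,"fingers":1},{"x":0,"y":0,"z":0,"wx":0,"wy":0,"wz":-0.184,"fingers":1},{"x":0,"y":0,"z":0,"wx":0,"wy":0,"wz":-0.184,"fingers":1},{"x":0,"y":0,"z":0,"wx":0,"wy":0,"wz":-0.184,"fingers":1}]' >/dev/null; python3 -m jog '[{"x":0,"y":0,"z":0,"wx":0,"wy":0,"wz":-0.184,"fingers":1},{"x":0,"y":0,"z":0,"wx":0,"wy":0,"wz":-0.184,"fingers":1},{"x":0,"y":0,"z":0,"wx":0,"wy":0,"wz":-0.184,"fingers":1},{"x":0,"y":0,"z":0,"wx":0,"wy":0,"wz":-0.184,"fingers":1},{"x":0,"y":0,"z":0,"wx":0,"wy":0,"wz":-0.184,"fingers":1},{"x":0,"y":0,"z":0,"wx":0,"wy":0,"wz":-0.184,"fingers":1},{"x":0,"y":0,"z":0,"wx":0,"wy":0,"wz":-0.184,"fingers":1},{"x":0,"y":0,"z":0,"wx":0,"wy":0,"wz":-0.184,"fingers":1},{"x":0,"y":0,"z":0,"wx":0,"wy":0,"wz":0,"fingers":1}]' >/dev/null; python3 st.py 498 -280 80
```

```text
t 2.85 p [ 497.19 -281.29  230.78] xang 162.41 tilt [-0.0009  0.0006] F [-0.15  0.61 -0.75] T [-0.006 -0.006 -0.007] w 84.98 g 0.0 q6 -18.4
tool shift to target: [ -0.54   1.42 150.78]
```

```bash
python3 -m jog '[{"x":-0.5,"y":1.2,"z":45,"wx":0,"wy":0,"wz":0,"fingers":1},{"x":0,"y":0,"z":45,"wx":0,"wy":0,"wz":0,"fingers":1},{"x":0,"y":0,"z":45,"wx":0,"wy":0,"wz":0,"fingers":1},{"x":0,"y":0,"z":40,"wx":0,"wy":0,"wz":0,"fingers":1},{"x":0,"y":0,"z":20,"wx":0,"wy":0,"wz":0,"fingers":1},{"x":0,"y":0,"z":13,"wx":0,"wy":0,"wz":0,"fingers":1},{"x":0,"y":0,"z":0,"wx":0,"wy":0,"wz":0,"fingers":1},{"x":0,"y":0,"z":0,"wx":0,"wy":0,"wz":0,"fingers":1}]'; python3 st.py 498 -280 21
```

```text
time_s: 3.85
ee_pos: [0.4993, -0.2811, 0.0244]
eef_rot: [0.478, 3.103, -0.001]
wrist_force: [0.1, -0.5, 0.4]
width: 0.0854
gripper_force: 0.0
t 3.85 p [ 499.25 -281.14   24.38] xang 162.5 tilt [ 0.0016 -0.0012] F [ 0.12 -0.51  0.42] T [ 0.017 -0.02  -0.025] w 85.36 g 0.0 q6 -18.3
tool shift to target: [1.55 0.72 3.37]
```

```bash
python3 -m jog '[{"x":0.7,"y":0,"z":2.5,"wx":0,"wy":0,"wz":0,"fingers":1},{"x":0,"y":0,"z":0,"wx":0,"wy":0,"wz":0,"fingers":-1},{"x":0,"y":0,"z":0,"wx":0,"wy":0,"wz":0,"fingers":-1},{"x":0,"y":0,"z":0,"wx":0,"wy":0,"wz":0,"fingers":-1},{"x":0,"y":0,"z":0,"wx":0,"wy":0,"wz":0,"fingers":-1},{"x":0,"y":0,"z":0,"wx":0,"wy":0,"wz":0,"fingers":-1},{"x":0,"y":0,"z":0,"wx":0,"wy":0,"wz":0,"fingers":-1},{"x":0,"y":0,"z":0,"wx":0,"wy":0,"wz":0,"fingers":-1}]' 40; python3 st.py;  python3 -m jog '[{"x":0,"y":0,"z":0,"wx":0,"wy":0,"wz":0,"fingers":-1}]'; python3 st.py
```

```text
time_s: 4.85
ee_pos: [0.4979, -0.2805, 0.021]
eef_rot: [0.477, 3.105, -0.0]
wrist_force: [0.0, 0.0, 1.1]
width: 0.0154
gripper_force: 39.3
t 4.85 p [ 497.92 -280.5    21.  ] xang 162.53 tilt [ 0.0004 -0.0003] F [0.05 0.03 1.14] T [-0.051 -0.019 -0.024] w 15.45 g 39.3 q6 -18.4
time_s: 4.97
ee_pos: [0.4979, -0.2805, 0.021]
eef_rot: [0.477, 3.105, -0.0]
wrist_force: [0.6, -0.2, 1.6]
width: 0.0153
gripper_force: 39.3
t 4.97 p [ 497.92 -280.49   20.99] xang 162.54 tilt [ 0.0004 -0.0003] F [ 0.55 -0.23  1.62] T [-0.037 -0.019 -0.021] w 15.34 g 39.3 q6 -18.4
```

```bash
python3 -m jog '[{"x":0,"y":0,"z":-20,"wx":0,"wy":0,"wz":0,"fingers":-1},{"x":0,"y":0,"z":-40,"wx":0,"wy":0,"wz":0,"fingers":-1},{"x":0,"y":0,"z":-40,"wx":0,"wy":0,"wz":0,"fingers":-1},{"x":0,"y":0,"z":-40,"wx":0,"wy":0,"wz":0,"fingers":-1},{"x":0,"y":0,"z":-39,"wx":0,"wy":0,"wz":0,"fingers":-1},{"x":0,"y":0,"z":0,"wx":0,"wy":0,"wz":0,"fingers":-1}]' >/dev/null; python3 -m jog '[{"x":4,"y":17.4,"z":0,"wx":0,"wy":0,"wz":0,"fingers":-1},{"x":8,"y":34.8,"z":0,"wx":0,"wy":0,"wz":0,"fingers":-1},{"x":8,"y":34.8,"z":0,"wx":0,"wy":0,"wz":0,"fingers":-1},{"x":8,"y":34.8,"z":0,"wx":0,"wy":0,"wz":0,"fingers":-1},{"x":8,"y":34.8,"z":0,"wx":0,"wy":0,"wz":0,"fingers":-1},{"x":8,"y":34.8,"z":0,"wx":0,"wy":0,"wz":0,"fingers":-1},{"x":8,"y":34.8,"z":0,"wx":0,"wy":0,"wz":0,"fingers":-1},{"x":8,"y":34.8,"z":0,"wx":0,"wy":0,"wz":0,"fingers":-1},{"x":8,"y":34.8,"z":0,"wx":0,"wy":0,"wz":0,"fingers":-1},{"x":8,"y":34.8,"z":0,"wx":0,"wy":0,"wz":0,"fingers":-1},{"x":4,"y":17.4,"z":0,"wx":0,"wy":0,"wz":0,"fingers":-1},{"x":0,"y":0,"z":0,"wx":0,"wy":0,"wz":0,"fingers":-1}]' >/dev/null; python3 -m jog '[{"x":0,"y":0,"z":0,"wx":0,"wy":0,"wz":0,"fingers":-1}]'; python3 st.py 526.7 75.5 170
python3 - <<'E'
from bench import viewer
import numpy as np; from h import *
ims=[]
for n,(a,b) in (("top",(240,165)),("side",(240,130))):
    d=viewer.snapshot(n); np.savez(n+"1.npz",**d); P=pts(d)
    ims.append(cv2.resize(d["color"][b:b+150,a:a+130,::-1],(390,450),interpolation=cv2.INTER_CUBIC))
    Q=P.reshape(-1,3); M=Q[(np.hypot(Q[:,0]-.527,Q[:,1]-.0755)<.045)&(Q[:,2]>.185)&(Q[:,2]<.2)]
    if len(M)>8:print(n,len(M),M.mean(0).round(4),cv2.minAreaRect(M[:,:2].astype(np.float32)*1000))
cv2.imwrite("pics/held.png",np.hstack(ims))
E
```

```text
time_s: 7.35
ee_pos: [0.5253, 0.0751, 0.1992]
eef_rot: [-0.477, -3.104, 0.001]
wrist_force: [-0.0, -1.2, -0.2]
width: 0.0154
gripper_force: 39.1
t 7.35 p [525.3   75.11 199.23] xang 162.51 tilt [-0.0013 -0.0006] F [-0.   -1.21 -0.19] T [0.038 0.004 0.013] w 15.39 g 39.1 q6 18.7
tool shift to target: [-1.25  0.82 29.22]
side 460 [0.5212 0.0895 0.1947] ((523.754638671875, 79.97358703613281), (62.412105560302734, 53.854278564453125), 23.053970336914062)
```

View pics/held.png

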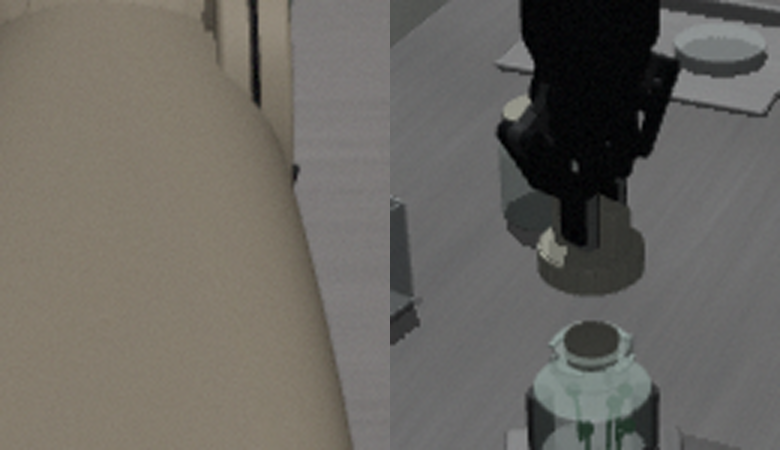

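The top view is blocked by the arm. The side view shows the cap held level by its bar at about (307,215), above the jar's insert at (307,244). Next I'm fitting the cap's wall circle to check where it sits in the hand.

```bash
python3 - <<'E'
from h import *
from scipy.optimize import least_squares
def fit(f,c,lo,hi,r,w):
    Q=pts(load(f)).reshape(-1,3); M=Q[(abs(np.hypot(Q[:,0]-c[0],Q[:,1]-c[1])-r)<w)&(Q[:,2]>lo)&(Q[:,2]<hi)]
    s=least_squares(lambda p:np.hypot(M[:,0]-p[0],M[:,1]-p[1])-r,c,loss="soft_l1",f_scale=.001)
    print(f,len(M),(s.x*1e3).round(2),"rms",np.sqrt(np.mean(s.fun**2))*1e3)
fit("side1.npz",(.5253,.0751),.181,.1935,.0315,.005)
fit("side0.npz",(.498,-.280),.003,.0155,.0315,.005)
fit("side0.npz",(.5267,.0755),.126,.1305,.017,.004)
fit("side1.npz",(.5267,.0755),.126,.1305,.017,.004)
for f in("side0.npz","side1.npz"):
    Q=pts(load(f)).reshape(-1,3); M=Q[(np.hypot(Q[:,0]-.5267,Q[:,1]-.0755)<.016)&(Q[:,2]>.13)&(Q[:,2]<.14)]; print("insert",len(M),M[:,2].mean(),cv2.minEnclosingCircle(M[:,:2].astype(np.float32)*1000))
E
```

```text
side1.npz 194 [526.73  72.52] rms 1.07133017206418
side0.npz 122 [ 498.28 -282.52] rms 2.1333737770133525
side0.npz 59 [527.06  74.23] rms 2.0472416232976616
side1.npz 63 [526.48  74.01] rms 1.8832764841927747
insert 131 0.13275800248082914 ((526.474365234375, 75.79419708251953), 15.77502727508545)
insert 134 0.13270312300675302 ((526.6740112304688, 75.27372741699219), 15.844321250915527)
```

```bash
python3 st.py 526.7 75.5 150; python3 -m jog '[{"x":-1,"y":0.7,"z":15,"wx":0,"wy":0,"wz":0,"fingers":-1},{"x":0,"y":0,"z":20,"wx":0,"wy":0,"wz":0,"fingers":-1},{"x":0,"y":0,"z":14,"wx":0,"wy":0,"wz":0,"fingers":-1},{"x":0,"y":0,"z":0,"wx":0,"wy":0,"wz":0,"fingers":-1},{"x":0,"y":0,"z":0,"wx":0,"wy":0,"wz":0,"fingers":-1}]' >/dev/null; python3 st.py 526.7 75.5 147;python3 -m jog '[{"x":0,"y":0,"z":0,"wx":0,"wy":0,"wz":0,"fingers":-1},{"x":0,"y":0,"z":0,"wx":0,"wy":0,"wz":0,"fingers":-1},{"x":0,"y":0,"z":0,"wx":0,"wy":0,"wz":0,"fingers":-1}]' >/dev/null; python3 st.py 526.7 75.5 147
```

```text
t 7.45 p [525.65  74.75 199.59] xang 162.46 tilt [-0.0005 -0.0003] F [ 0.8   0.12 -0.57] T [0.014 0.04  0.032] w 15.3 g 39.1 q6 18.7
tool shift to target: [-0.79  1.06 49.59]
t 8.07 p [527.33  75.88 151.05] xang 162.52 tilt [ 0.0005 -0.    ] F [-0.76 -0.21  0.1 ] T [-0.016 -0.063  0.001] w 15.48 g 39.1 q6 18.7
tool shift to target: [ 0.48 -0.55  4.05]
t 8.45 p [527.26  76.06 151.22] xang 162.54 tilt [0.0008 0.    ] F [-0.39 -0.38  0.43] T [-0.061  0.047  0.033] w 15.34 g 39.1 q6 18.7
tool shift to target: [ 0.37 -0.7   4.22]
```

```bash
python3 -m jog '[{"x":0.3,"y":-0.6,"z":2,"wx":0,"wy":0,"wz":0,"fingers":-1},{"x":0,"y":0,"z":2,"wx":0,"wy":0,"wz":0,"fingers":-1},{"x":0,"y":0,"z":1,"wx":0,"wy":0,"wz":0,"fingers":-1},{"x":0,"y":0,"z":0,"wx":0,"wy":0,"wz":0,"fingers":-1}]' >/dev/null; python3 st.py 526.7 75.5 144;python3 -m jog '[{"x":0,"y":0,"z":1,"wx":0,"wy":0,"wz":0,"fingers":-1},{"x":0,"y":0,"z":1,"wx":0,"wy":0,"wz":0,"fingers":-1},{"x":0,"y":0,"z":0,"wx":0,"wy":0,"wz":0,"fingers":-1}]' >/dev/null; python3 st.py 526.7 75.5 143
```

```text
t 8.95 p [526.37  75.53 145.61] xang 162.53 tilt [-0.0004  0.    ] F [-0.09  0.75  0.3 ] T [-0.022  0.03   0.026] w 15.6 g 39.1 q6 18.7
tool shift to target: [-0.33  0.07  1.61]
t 9.32 p [526.43  75.54 143.71] xang 162.54 tilt [-0.0002 -0.    ] F [ 0.07  0.01 -0.4 ] T [ 0.021 -0.064 -0.003] w 15.2 g 39.1 q6 18.7
tool shift to target: [-0.27  0.04  0.71]
```

```bash
python3 -m jog '[{"x":-0.2,"y":0,"z":1,"wx":0,"wy":0,"wz":0,"fingers":-1},{"x":0,"y":0,"z":1,"wx":0,"wy":0,"wz":0,"fingers":-1},{"x":0,"y":0,"z":0,"wx":0,"wy":0,"wz":0,"fingers":-1}]' >/dev/null; python3 st.py 526.7 75.5 141;python3 -m jog '[{"x":0,"y":0,"z":1,"wx":0,"wy":0,"wz":0,"fingers":-1},{"x":0,"y":0,"z":1,"wx":0,"wy":0,"wz":0,"fingers":-1},{"x":0,"y":0,"z":0,"wx":0,"wy":0,"wz":0,"fingers":-1}]' >/dev/null; python3 st.py 526.7 75.5 139
```

```text
t 9.7 p [526.62  75.47 141.67] xang 162.54 tilt [-0.0002 -0.    ] F [-1.1  -0.53  0.24] T [0.028 0.067 0.05 ] w 15.7 g 39.1 q6 18.7
tool shift to target: [-0.07  0.05  0.67]
t 10.07 p [526.65  75.53 139.94] xang 162.54 tilt [-0.0001  0.0001] F [-1.25  0.67  0.74] T [0.025 0.235 0.015] w 15.37 g 39.4 q6 18.7
tool shift to target: [-0.06 -0.01  0.94]
```

```bash
python3 -m jog '[{"x":0,"y":0,"z":0.7,"wx":0,"wy":0,"wz":0,"fingers":-1},{"x":0,"y":0,"z":0,"wx":0,"wy":0,"wz":0,"fingers":-1}]' >/dev/null; python3 st.py; python3 -m jog '[{"x":0,"y":0,"z":0.7,"wx":0,"wy":0,"wz":0,"fingers":-1},{"x":0,"y":0,"z":0,"wx":0,"wy":0,"wz":0,"fingers":-1}]' >/dev/null; python3 st.py
```

```text
t 10.32 p [526.73  75.5  139.91] xang 162.54 tilt [0.0002 0.    ] F [-3.07  0.9   5.88] T [0.054 0.577 0.044] w 15.36 g 40.0 q6 18.7
t 10.57 p [526.74  75.51 139.84] xang 162.54 tilt [ 0.0004 -0.    ] F [-3.6   0.21  9.45] T [0.068 0.921 0.057] w 15.46 g 40.5 q6 18.7
```

The cap's lower edge is at about 119 mm, so it rides on the ledge (z matches) with a light press of about 9 N. I'm backing off anticlockwise now (negative wz).

```bash
python3 -m jog '[{"x":0,"y":0,"z":0,"wx":0,"wy":0,"wz":-0.07,"fingers":-1},{"x":0,"y":0,"z":0,"wx":0,"wy":0,"wz":-0.07,"fingers":-1}]' >/dev/null; python3 st.py; python3 -m jog '[{"x":0,"y":0,"z":0,"wx":0,"wy":0,"wz":-0.07,"fingers":-1},{"x":0,"y":0,"z":0,"wx":0,"wy":0,"wz":-0.07,"fingers":-1}]' >/dev/null; python3 st.py
```

```text
t 10.82 p [526.86  76.03 139.85] xang 170.66 tilt [0.0007 0.0013] F [-3.68  1.69  8.56] T [ 0.291  0.913 -0.224] w 15.23 g 40.4 q6 10.5
t 11.07 p [526.77  75.83 139.85] xang 178.68 tilt [0.0005 0.0008] F [-4.18  1.43  8.7 ] T [ 0.204  0.953 -0.248] w 15.34 g 40.4 q6 2.5
```

```bash
python3 -m jog '[{"x":0,"y":0,"z":0,"wx":0,"wy":0,"wz":-0.07,"fingers":-1}]' >/dev/null; python3 st.py
```

```text
t 11.2 p [526.72  75.83 139.86] xang -177.31 tilt [0.0004 0.0008] F [-3.28  0.96  8.32] T [ 0.162  0.918 -0.231] w 15.26 g 40.4 q6 -1.5
```

```bash
python3 -m jog '[{"x":0,"y":0,"z":0,"wx":0,"wy":0,"wz":-0.07,"fingers":-1},{"x":0,"y":0,"z":0,"wx":0,"wy":0,"wz":-0.07,"fingers":-1}]' >/dev/null; python3 st.py; python3 -m jog '[{"x":0,"y":0,"z":0,"wx":0,"wy":0,"wz":-0.07,"fingers":-1}]' >/dev/null; python3 st.py
```

```text
t 11.45 p [526.56  75.48 139.77] xang -169.3 tilt [ 0.0001 -0.    ] F [-3.46 -1.34  8.41] T [-0.049  0.966 -0.204] w 15.45 g 40.4 q6 -9.5
t 11.57 p [526.59  75.37 139.68] xang -165.28 tilt [ 0.0001 -0.0003] F [-2.45  0.13  7.53] T [-0.041  0.901 -0.202] w 15.24 g 40.2 q6 -13.5
```

```bash
python3 -m jog '[{"x":0,"y":0,"z":0,"wx":0,"wy":0,"wz":-0.07,"fingers":-1}]' >/dev/null; python3 st.py; python3 -m jog '[{"x":0,"y":0,"z":0,"wx":0,"wy":0,"wz":-0.07,"fingers":-1}]' >/dev/null; python3 st.py
```

```text
t 11.7 p [526.51  75.37 139.44] xang -161.27 tilt [-0.0001 -0.0002] F [-2.65  0.14  5.18] T [-0.067  0.862 -0.15 ] w 15.22 g 39.9 q6 -17.5
t 11.82 p [526.37  75.06 138.52] xang -157.24 tilt [-0.0004 -0.0012] F [-1.05 -2.11  0.26] T [-0.229  0.302 -0.04 ] w 15.13 g 39.2 q6 -21.6
```

It dropped: z fell and the force vanished at about -159°, which is a gap. I'll go a little further into the gap, then press toward start level (TCP about 133.8).

```bash
python3 -m jog '[{"x":0,"y":0,"z":0,"wx":0,"wy":0,"wz":-0.07,"fingers":-1},{"x":0,"y":0,"z":0,"wx":0,"wy":0,"wz":-0.05,"fingers":-1}]' >/dev/null; python3 st.py 526.7 75.5 133.8;  python3 -m jog '[{"x":0,"y":0,"z":0.7,"wx":0,"wy":0,"wz":0,"fingers":-1},{"x":0,"y":0,"z":0.7,"wx":0,"wy":0,"wz":0,"fingers":-1}]' >/dev/null; python3 st.py 526.7 75.5 133.8
```

```text
t 12.07 p [526.35  74.82 138.16] xang -150.41 tilt [-0.0007 -0.0017] F [-0.74 -2.47  0.38] T [-0.389  0.253 -0.08 ] w 15.56 g 39.2 q6 -28.4
tool shift to target: [-0.65  0.42  4.36]
t 12.32 p [526.5   74.82 137.18] xang -150.54 tilt [-0.0004 -0.0017] F [-2.87 -3.07  3.46] T [-0.778  0.58  -0.049] w 15.2 g 39.7 q6 -28.3
tool shift to target: [-0.51  0.49  3.38]
```

```bash
python3 -m jog '[{"x":0.5,"y":-0.2,"z":0.8,"wx":0,"wy":0,"wz":0,"fingers":-1},{"x":0,"y":0,"z":0.8,"wx":0,"wy":0,"wz":0,"fingers":-1},{"x":0,"y":0,"z":0,"wx":0,"wy":0,"wz":0,"fingers":-1}]' >/dev/null; python3 st.py 526.7 75.5 133.8;  python3 -m jog '[{"x":0,"y":0,"z":0.8,"wx":0,"wy":0,"wz":0,"fingers":-1},{"x":0,"y":0,"z":0.7,"wx":0,"wy":0,"wz":0,"fingers":-1},{"x":0,"y":0,"z":0,"wx":0,"wy":0,"wz":0,"fingers":-1}]' >/dev/null; python3 st.py 526.7 75.5 133.8
```

```text
t 12.7 p [526.5   74.8  135.85] xang -150.5 tilt [ 0.0004 -0.0007] F [-2.59 -2.93  5.84] T [-0.694  0.601 -0.013] w 15.16 g 40.0 q6 -28.4
tool shift to target: [-0.51  0.51  2.05]
t 13.07 p [526.51  74.82 134.69] xang -150.5 tilt [ 0.0005 -0.0007] F [-3.76 -3.02  7.74] T [-0.745  0.782  0.093] w 15.2 g 40.2 q6 -28.4
tool shift to target: [-0.5   0.5   0.89]
```

```bash
python3 -m jog '[{"x":0.3,"y":-0.1,"z":0.8,"wx":0,"wy":0,"wz":0,"fingers":-1},{"x":0,"y":0,"z":0.6,"wx":0,"wy":0,"wz":0,"fingers":-1},{"x":0,"y":0,"z":0,"wx":0,"wy":0,"wz":0,"fingers":-1}]' >/dev/null; python3 st.py 526.7 75.5 133.8
```

```text
t 13.45 p [526.5   74.78 133.67] xang -150.5 tilt [ 0.001  -0.0002] F [-4.06 -1.71  9.16] T [-0.567  0.852  0.026] w 15.39 g 40.3 q6 -28.4
tool shift to target: [-0.53  0.53 -0.13]
```

At start level with about 9 N. Turning clockwise (positive wz) now.

```bash
python3 -m jog '[{"x":0,"y":0,"z":0.2,"wx":0,"wy":0,"wz":0.06,"fingers":-1},{"x":0,"y":0,"z":0,"wx":0,"wy":0,"wz":0.06,"fingers":-1}]' >/dev/null; python3 st.py; python3 -m jog '[{"x":0,"y":0,"z":0,"wx":0,"wy":0,"wz":0.06,"fingers":-1},{"x":0,"y":0,"z":0,"wx":0,"wy":0,"wz":0.06,"fingers":-1}]' >/dev/null; python3 st.py
```

```text
t 13.7 p [526.8   74.52 133.22] xang -157.47 tilt [ 0.0016 -0.0008] F [-3.86 -3.46  5.56] T [-0.672  0.613  0.102] w 15.43 g 40.0 q6 -21.4
t 13.95 p [526.67  74.78 133.13] xang -164.34 tilt [ 0.0013 -0.0001] F [-2.82 -1.69  6.08] T [-0.528  0.615  0.111] w 15.41 g 40.0 q6 -14.5
```

```bash
python3 -m jog '[{"x":0,"y":0,"z":0.1,"wx":0,"wy":0,"wz":0.06,"fingers":-1},{"x":0,"y":0,"z":0.1,"wx":0,"wy":0,"wz":0.06,"fingers":-1}]' >/dev/null; python3 st.py; python3 -m jog '[{"x":0,"y":0,"z":0.1,"wx":0,"wy":0,"wz":0.06,"fingers":-1},{"x":0,"y":0,"z":0.1,"wx":0,"wy":0,"wz":0.06,"fingers":-1}]' >/dev/null; python3 st.py
```

```text
t 14.2 p [526.62  74.92 132.94] xang -171.22 tilt [0.0011 0.0002] F [-2.16 -2.52  7.98] T [-0.468  0.639  0.098] w 15.41 g 40.0 q6 -7.7
t 14.45 p [526.57  75.07 132.77] xang -178.08 tilt [0.0011 0.0006] F [-2.55 -1.47  7.65] T [-0.338  0.761  0.082] w 14.96 g 40.1 q6 -0.8
```

```bash
python3 -m jog '[{"x":0,"y":0,"z":0.1,"wx":0,"wy":0,"wz":0.06,"fingers":-1},{"x":0,"y":0,"z":0.1,"wx":0,"wy":0,"wz":0.06,"fingers":-1}]' >/dev/null; python3 st.py; python3 -m jog '[{"x":0,"y":0,"z":0.1,"wx":0,"wy":0,"wz":0.06,"fingers":-1},{"x":0,"y":0,"z":0.1,"wx":0,"wy":0,"wz":0.06,"fingers":-1}]' >/dev/null; python3 st.py
```

```text
t 14.7 p [526.53  75.19 132.58] xang 175.04 tilt [0.001  0.0009] F [-2.35 -1.54  7.22] T [-0.313  0.662  0.121] w 15.24 g 40.1 q6 6.1
t 14.95 p [526.6   75.41 132.3 ] xang 168.18 tilt [0.0011 0.0014] F [-4.58 -0.48  5.78] T [-0.186  0.595  0.098] w 15.5 g 40.0 q6 13.0
```

```bash
python3 -m jog '[{"x":0,"y":0,"z":0.1,"wx":0,"wy":0,"wz":0.06,"fingers":-1}]' >/dev/null; python3 st.py; python3 -m jog '[{"x":0,"y":0,"z":0.1,"wx":0,"wy":0,"wz":0.06,"fingers":-1}]' >/dev/null; python3 st.py; python3 -m jog '[{"x":0,"y":0,"z":0,"wx":0,"wy":0,"wz":0.06,"fingers":-1}]' >/dev/null; python3 st.py
```

```text
t 15.07 p [526.56  75.49 132.18] xang 164.74 tilt [0.0011 0.0016] F [-1.76 -0.42  6.3 ] T [-0.188  0.706  0.107] w 15.06 g 40.0 q6 16.4
t 15.2 p [526.56  75.51 132.13] xang 161.31 tilt [0.001  0.0016] F [-3.17 -1.02  6.89] T [-0.19   0.745  0.111] w 15.34 g 40.1 q6 19.8
t 15.32 p [526.56  75.53 132.14] xang 157.87 tilt [0.001  0.0017] F [-3.11 -1.33  6.89] T [-0.134  0.735  0.104] w 15.2 g 40.1 q6 23.3
```

```bash
python3 -m jog '[{"x":0,"y":0,"z":0,"wx":0,"wy":0,"wz":0.05,"fingers":-1}]' >/dev/null; python3 st.py; python3 -m jog '[{"x":0,"y":0,"z":0,"wx":0,"wy":0,"wz":0.04,"fingers":-1}]' >/dev/null; python3 st.py
```

```text
t 15.45 p [526.58  75.62 132.15] xang 155.02 tilt [0.0011 0.0019] F [-2.22 -0.63  6.55] T [-0.055  0.662  0.101] w 15.39 g 40.0 q6 26.1
t 15.57 p [526.6   75.68 132.16] xang 152.75 tilt [0.0012 0.0021] F [-2.74  0.28  6.37] T [-0.111  0.639  0.113] w 15.33 g 40.1 q6 28.4
```

```bash
python3 -m jog '[{"x":0,"y":0,"z":0,"wx":0,"wy":0,"wz":0.03,"fingers":-1}]' >/dev/null; python3 st.py
```

```text
t 15.7 p [526.62  75.73 132.16] xang 151.05 tilt [0.0012 0.0022] F [-3.42  0.37  6.71] T [-0.02   0.649  0.093] w 15.56 g 40.1 q6 30.1
```

```bash
python3 -m jog '[{"x":0,"y":0,"z":0,"wx":0,"wy":0,"wz":0.03,"fingers":-1}]' >/dev/null; python3 st.py; python3 -m jog '[{"x":0,"y":0,"z":0,"wx":0,"wy":0,"wz":0.02,"fingers":-1}]' >/dev/null; python3 st.py
```

```text
t 15.82 p [526.63  75.74 132.17] xang 149.34 tilt [0.0012 0.0022] F [-2.43  0.2   6.5 ] T [0.047 0.647 0.097] w 14.99 g 40.1 q6 31.8
t 15.95 p [526.55  75.93 132.14] xang 148.23 tilt [0.001  0.0027] F [-2.81  0.24  6.81] T [0.186 0.692 0.232] w 15.48 g 40.1 q6 32.9
```

```bash
python3 -m jog '[{"x":0,"y":0,"z":0,"wx":0,"wy":0,"wz":0.02,"fingers":-1}]' >/dev/null; python3 st.py
```

```text
t 16.07 p [526.37  76.15 132.11] xang 147.11 tilt [0.0007 0.0033] F [-3.17  2.07  6.39] T [0.278 0.779 0.327] w 15.3 g 40.2 q6 34.1
```

The rib is felt: the torque rises at about 149°, as predicted, with the cap level at home height. I'll unload slightly, release, and retreat.

```bash
python3 -m jog '[{"x":0,"y":0,"z":-0.5,"wx":0,"wy":0,"wz":-0.035,"fingers":-1},{"x":0,"y":0,"z":-0.3,"wx":0,"wy":0,"wz":0,"fingers":-1}]' >/dev/null; python3 st.py; python3 -m jog '[{"x":0,"y":0,"z":0,"wx":0,"wy":0,"wz":0,"fingers":1},{"x":0,"y":0,"z":0,"wx":0,"wy":0,"wz":0,"fingers":1},{"x":0,"y":0,"z":0,"wx":0,"wy":0,"wz":0,"fingers":1},{"x":0,"y":0,"z":0,"wx":0,"wy":0,"wz":0,"fingers":1},{"x":0,"y":0,"z":0,"wx":0,"wy":0,"wz":0,"fingers":1},{"x":0,"y":0,"z":0,"wx":0,"wy":0,"wz":0,"fingers":1}]' >/dev/null; python3 st.py
```

```text
t 16.32 p [526.43  75.99 132.25] xang 149.09 tilt [0.0007 0.0029] F [-1.46  3.01  2.5 ] T [0.571 0.306 0.031] w 15.53 g 39.5 q6 32.1
t 17.07 p [526.18  74.8  132.12] xang 149.07 tilt [ 0.     -0.0001] F [0.29 0.19 0.34] T [ 0.004 -0.026  0.005] w 85.43 g 0.0 q6 32.1
```

```bash
python3 -m jog '[{"x":0,"y":0,"z":-20,"wx":0,"wy":0,"wz":0,"fingers":1},{"x":0,"y":0,"z":-40,"wx":0,"wy":0,"wz":0,"fingers":1},{"x":0,"y":0,"z":-40,"wx":0,"wy":0,"wz":0,"fingers":1},{"x":0,"y":0,"z":-30,"wx":0,"wy":0,"wz":0,"fingers":1},{"x":-21.5,"y":-35.7,"z":0,"wx":0,"wy":0,"wz":0,"fingers":1},{"x":-21.5,"y":-35.7,"z":0,"wx":0,"wy":0,"wz":0,"fingers":1},{"x":-21.5,"y":-35.7,"z":0,"wx":0,"wy":0,"wz":0,"fingers":1},{"x":-21.5,"y":-35.7,"z":0,"wx":0,"wy":0,"wz":0,"fingers":1},{"x":-21.5,"y":-35.7,"z":0,"wx":0,"wy":0,"wz":0,"fingers":1},{"x":-21.5,"y":-35.7,"z":0,"wx":0,"wy":0,"wz":0,"fingers":1},{"x":0,"y":0,"z":0,"wx":0,"wy":0,"wz":0,"fingers":1},{"x":0,"y":0,"z":0,"wx":0,"wy":0,"wz":0,"fingers":1}]' >/dev/null; python3 st.py
python3 - <<'E'
from bench import viewer
import numpy as np; from h import *
ims=[]
for n,(a,b) in (("top",(235,165)),("side",(240,170))):
    d=viewer.snapshot(n); np.savez(n+"2.npz",**d); P=pts(d)
    ims.append(cv2.resize(d["color"][b:b+150,a:a+130,::-1],(390,450),interpolation=cv2.INTER_CUBIC))
    Q=P.reshape(-1,3); Q=Q[np.hypot(Q[:,0]-.527,Q[:,1]-.0755)<.045]
    for lo,hi in((.122,.137),(.15,.17)):
        M=Q[(Q[:,2]>lo)&(Q[:,2]<hi)]
        if len(M)>8:print(n,len(M),M.mean(0).round(4),np.median(M[:,2]).round(4),[np.round(k,1) for k in cv2.minAreaRect(M[:,:2].astype(np.float32)*1000)])
cv2.imwrite("pics/done.png",np.hstack(ims))
E
```

```text
t 18.57 p [ 526.5  -174.94  261.96] xang 149.05 tilt [-0.0004  0.0007] F [ 0.42 -0.43 -0.12] T [-0.007 -0.024  0.011] w 85.23 g 0.0 q6 5.9
top 696 [0.5251 0.0747 0.1288] 0.1288 [array([526.9,  75.6]), array([61.6, 61.9]), np.float64(89.0)]
top 288 [0.5269 0.0748 0.159 ] 0.1592 [array([527.6,  74.9]), array([16.1, 50. ]), np.float64(58.5)]
side 449 [0.5235 0.0865 0.1296] 0.1301 [array([525.1,  78.6]), array([61.3, 57.9]), np.float64(24.2)]
side 229 [0.5251 0.0779 0.1585] 0.1599 [array([526.9,  73.5]), array([19.2, 51. ]), np.float64(59.1)]
```

View pics/done.png

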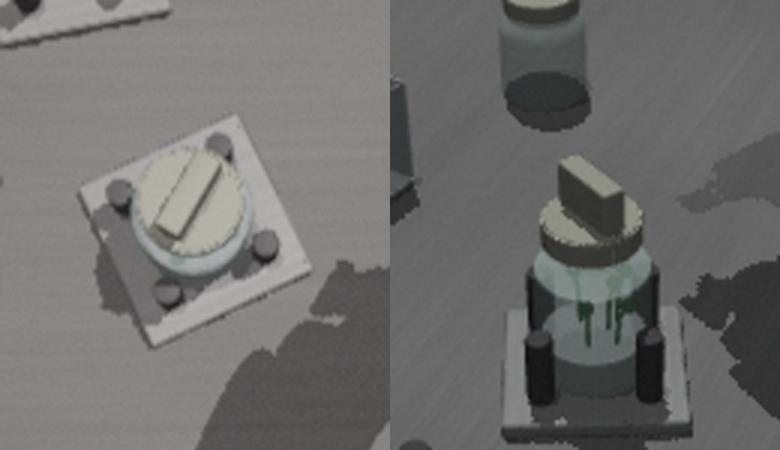

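The cap sits level on the jar: disc at crop (190,200) in the top view, (590,225) in the side view. Its top is at 128.8 mm and the bar top at 159.2 mm, which match home exactly (111.2 + 17.6 and 111.2 + 48). The robot is clear, so I'm handing in.

```bash
python3 -c "from bench import manip; print(manip.sign_off())"
```

```text
the job is handed in; nothing more can be done
None
```

The cap is screwed fully home on the culture jar and released, the other vessels were left alone, and the job was handed in at about 18.7 s.

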